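# Open the blue-capped adhesive can

### The arm

A 7-joint arm with a two-finger parallel gripper is mounted at the origin on the work surface; the furniture and walls round the work are solid. World frame = base frame: x ahead of the robot, y to its left, z up, the work surface at z = 0. Lengths are in mm, angles in rad, forces in N, time in s.
With the tool pointing down it reaches from about 400 to 750 mm from the base axis. Payload 19.5 kg.
Tool frame: the origin (TCP) lies on the mounting face of the last link; the fingertips stand 173 mm ahead of it and the grasp point (between the pads) lies 155 mm ahead of it; z points along the fingers, x is the direction in which the jaws open and shut, and the axes are right-handed (so a half turn about z gives the same grasp; the last joint's range is limited). The gripper opens to 85 mm and grips with 20 to 120 N. Pads are 22 mm wide; open, the fingers measure 114 mm over their backs; the gripper's body (76 mm by 85 mm) begins 54 mm behind the grasp point. The pads swing forward as they close: fully open they stand 13 mm farther back than shut.
Start: joints at [1.279, 0.707, -0.028, 1.485, 0.022, 0.951, -0.075], TCP at [142.144, -557.145, 404.668] pointing down, gripper open.
Joint ranges: [-2.71, 2.71], [-0.32, 2.16], [-1.57, 1.52], [0, 2.45], [-1.46, 4.6], [0, 2.02], [-2.83, 2.83]. Speed limits (rad/s): [1.89, 1.89, 2.57, 2.57, 3.01, 3.01, 3.01].

### API

Orientations are given as a unit quaternion [x, y, z, w].
In Python, from plant import arm gives the robot as it stands.
- The arm moves only by the tool jog_arm, never from a script. Its argument "plan" is one flat list of numbers, 4 for each row, row after row: the shift along the tool's x, y, z in m, then the turn about the tool's z in degrees. In form: [x, y, z, spin, x, y, z, spin, ...]. A call has 1 to 12 rows; each row shifts and turns the commanded pose from where the row before left it, along the tool's axes as they then stand; what a row does not reach is not made up. A row lasts 1/10 s, in which the tool goes at most 50 mm and 8.59 degrees, less where a joint would pass 70% of its speed; a pose out of reach is approached as far as the arm can. A call is refused whole if a number of a shift passes 0.05 or a number of a turn 8.59, either way. A call with a gripper value outside its range is refused whole. "fingers" is the closure, from -1 (fully open) to 1 (shut), set as the call begins (left out, the last holds). The fingers move at their own pace and stop on an object; "newtons" is the grip in N (left out, the last holds). Time passes only in rows, so rows that do not move let the fingers close. It gives the time, the measured TCP pose, the force and the opening at its end, in the units of the state.
- arm.read_state(): the state, without advancing time (a new reading comes with each control period).
- arm.capture(name): name is "scene" or "top" or "wrist"; returns a dict with "pixels" (400x640x3 uint8, red, green, blue), "fovy" (degrees; the focal length in pixels is half the picture's height over the tangent of half this angle, whatever the lens; pixels are square), "cx", "cy" (the principal point, pixels), "eye" and "attitude" of the camera in the world; the wrist camera has in their place "tool_from_camera" (4x4, takes a point from camera to tool coordinates, whose origin is the TCP and whose axes are the tool frame's). Camera axes: x right, y down, z forward; pixel columns grow to the right and rows downward; lengths in mm; the calibration is good to about 2 mm. A picture is of the moment at which its call begins: read the wrist's pose just before it. There is no depth.
- arm.close_job(): hands the job in, once; it reports no verdict.
The state is a dict: "time": time; "qpos": joint angles; "joint_velocities": joint speeds; "effort": joint torques, N m; "tool_pos": TCP position; "eef_rot": TCP orientation; "contact_force": force on the tool from outside, world axes, zero at the start; "wrist_torque": the same for the moment, N m; "finger_gap": finger opening in mm.
Only numpy, scipy, OpenCV 4.12 (cv2) and the standard library are available. Lean on these libraries where they do the work, as an engineer would, in place of code of your own. Each camera call takes 0.05 s, during which the arm holds its last target. There are 200 camera calls.

### The job

Unscrew the blue cap of the adhesive can by its grip bar, anticlockwise seen from above, until the thread lets go, and lift it clear of the neck. Then set it down (do not drop it) right way up on the pine block, and leave it there, resting wholly on the block. Leave the can with the red cap alone.

Things in the scene. Friction and masses are not known exactly. Their poses are not given: they have to be found in the camera images.
- blue_cap: Blue screw cap on the blue-capped can, loose, 80 g. 54 mm across; round part 23 mm high; on it, centred, a grip bar 46 mm long along x, 14 mm wide along y, 23 to 49 mm above the origin: pinch it across y from above. Origin: centre of the skirt's underside (98 mm above the bench when screwed on), z up. Turns easily; anticlockwise from above it lets go at 50 degrees, then lifts off straight up.
- blue_can: Grey can, 76 mm across, on a round wooden base (110 mm across, 18 high) fixed to the bench. Origin: centre of the base's underside, z up; neck rim 118 mm up. Its x is the blue cap's x at the start. Coarse thread: turn the cap 65 to 85 degrees in one grasp over the same spot, no need to raise it meanwhile; it cannot be pulled off sooner, is blocked clockwise, and is off the neck after 25 mm of lift.
- red_can: A can of the same make and size, likewise fixed, with a red cap of the same shape (bar's top 147 mm above the bench); to be left untouched. Origin: centre of the base's underside.
- pine_block: Plain pine block lying flat and loose on the bench, 105 mm along its x, 220 mm along its y, 42 mm high. Origin: centre of its underside, z up.
Things that resemble listed ones, but are neither listed nor needed, are in the scene too. Of the things like the blue_cap, leave any that is turquoise; of the rest the larger one is meant. Leave any purple look-alike of the blue_can alone.

How it is judged:
By the outcome, as a careful person would: the job done as asked, in the order asked, and still so for the second after the job is handed in, with the robot touching nothing.
It also fails if it takes over 45 s, if anything falls off the work surface, if the arm or the gripper's body presses on something with over 40 N, if the wrist force passes 120 N, or if a joint passes its speed limit or range.

## Working session

There is one attempt and no reset: what is moved stays moved. The work goes in short steps, Python scripts to look and compute and a tool call to move; the robot and the scene stay as the last step left them, time stands still between calls to the robot, and variables do not carry over. Pictures are saved under pics/ and viewed, about 8 in all and at most 12, crops included, and the job is handed in when it is done.

Besides the shell and the picture viewer there is one more tool, called as name(argument=value, ...) on one line, values as JSON. jog_arm: Moves the arm, as the interface text tells. Its arguments: {"type":"object","properties":{"plan":{"type":"array","items":{"type":"number"}},"fingers":{"type":"number"},"newtons":{"type":"number"}},"required":["plan"]}

```bash
ls; mkdir -p pics; python3 - <<'E'
from plant import arm
import cv2,json
print({k:v for k,v in arm.read_state().items()})
for n in("scene","top","wrist"):
    d=arm.capture(n); cv2.imwrite(f"pics/{n}0.png",d["pixels"][:,:,::-1])
    print(n,{k:v for k,v in d.items() if k!="pixels"})
E
```

```text
pics
{'time': 0.0, 'qpos': array([ 1.27927325,  0.70708503, -0.02762763,  1.48498715,  0.02198907,
        0.95091684, -0.07553383]), 'joint_velocities': array([-0.00176034,  0.00126793, -0.00076592,  0.00222286, -0.00120469,
       -0.0002854 ,  0.00022924]), 'effort': array([ 4.44462339e-04, -8.83222747e+01,  1.23487104e+00, -2.36174315e+01,
        1.69638771e-02,  6.56861812e-03, -1.78875325e-05]), 'tool_pos': array([ 142.15011873, -557.07495474,  404.24037011]), 'eef_rot': array([ 7.89683783e-01, -6.13513833e-01, -4.38195976e-04, -3.27781618e-04]), 'contact_force': array([0.36112146, 0.1870394 , 0.05157704]), 'wrist_torque': array([0.00785884, 0.02251497, 0.02227924]), 'finger_gap': 85.38512754159453}
scene {'fovy': 45.83427376251075, 'cx': 323.5003290114614, 'cy': 204.18113905445563, 'eye': array([   1.24326768, -414.829266  , 1211.546475  ]), 'attitude': array([ 0.914978  , -0.28963099,  0.07763001, -0.27000505])}
top {'fovy': 49.62204995780531, 'cx': 322.45369642376005, 'cy': 200.42880290888377, 'eye': array([ 190.24244304,  195.57951529, 1269.76890553]), 'attitude': array([ 0.72185179, -0.68458213,  0.06999749, -0.07333245])}
wrist {'fovy': 62.907120888193155, 'cx': 310.01941460896717, 'cy': 200.90018059300613, 'tool_from_camera': array([[ 9.99999624e-01, -3.13941326e-04, -8.08198297e-04,
        -1.35864490e-01],
       [ 5.18476765e-04,  9.63641238e-01,  2.67198982e-01,
        -6.85976406e+01],
       [ 6.94928404e-04, -2.67199301e-01,  9.63641038e-01,
         3.07850579e+01],
       [ 0.00000000e+00,  0.00000000e+00,  0.00000000e+00,
         1.00000000e+00]])}
```

View pics/scene0.png

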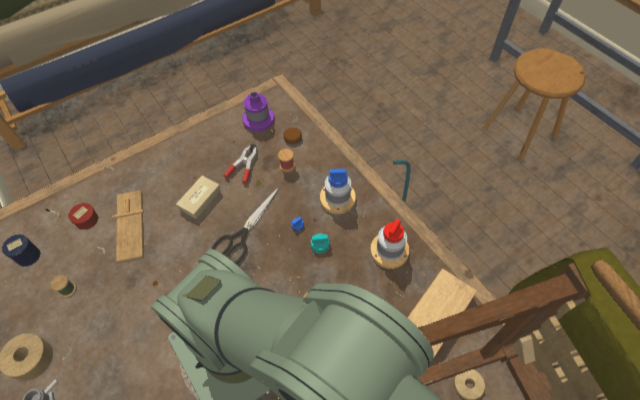

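View pics/top0.png

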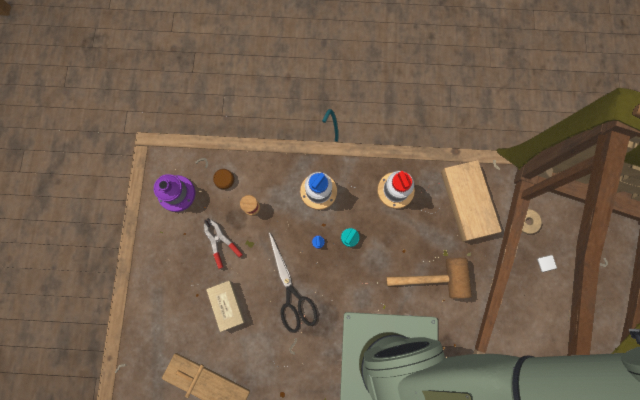

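The scene view shows the blue-capped can at (338,185), the red-capped one at (393,240) and the block at (440,305). In the top view these are at (319,187), (398,187) and (471,200). Look-alikes in the top view:
- A small loose blue cap at (318,242), which is smaller than the one meant.
- A turquoise cap at (350,238), to be left.
- A purple can at (174,193), to be left.

The cap meant is the large blue one on the grey can at (319,187). Next I measure it and confirm with a crop.

```bash
cat > h.py <<'E'
import numpy as np, cv2
from scipy.spatial.transform import Rotation as R
from plant import arm
def pose(s):
    T=np.eye(4);T[:3,:3]=R.from_quat(s["eef_rot"]).as_matrix();T[:3,3]=s["tool_pos"];return T
def cam(n):
    s=arm.read_state(); d=arm.capture(n); C=np.eye(4)
    if n=="wrist": C=pose(s)@d["tool_from_camera"]
    else: C[:3,:3]=R.from_quat(d["attitude"]).as_matrix();C[:3,3]=d["eye"]
    d["C"]=C; d["f"]=200/np.tan(np.radians(d["fovy"])/2); return d
def ray(d,p):
    p=np.atleast_2d(np.asarray(p,float)); v=np.c_[(p-[d["cx"],d["cy"]])/d["f"],np.ones(len(p))]
    return d["C"][:3,3], v@d["C"][:3,:3].T
def plane(d,p,z):
    o,v=ray(d,p); return o+v*((z-o[2])/v[:,2])[:,None]
def two(d1,p1,d2,p2):
    o1,v1=ray(d1,p1);o2,v2=ray(d2,p2);v1,v2=v1[0],v2[0]
    a=np.linalg.lstsq(np.c_[v1,-v2],o2-o1,rcond=None)[0]
    A,B=o1+a[0]*v1,o2+a[1]*v2; return (A+B)/2,np.linalg.norm(A-B)
def hsv(d): return cv2.cvtColor(d["pixels"],cv2.COLOR_RGB2HSV)
def mask(d,lo,hi,box=None):
    m=cv2.inRange(hsv(d),lo,hi)
    if box: k=np.zeros_like(m);x0,y0,x1,y1=box;k[y0:y1,x0:x1]=255;m&=k
    return m
def blobs(m,amin=30):
    n,l,st,c=cv2.connectedComponentsWithStats(m)
    return [(c[i].round(1),st[i]) for i in range(1,n) if st[i,4]>=amin]
E
python3 - <<'E'
from h import *
t=cam("top"); s=cam("scene")
for n,d in(("top",t),("scene",s)):
    for nm,lo,hi in(("blue",(105,130,60),(125,255,255)),("red",(0,180,120),(6,255,255))):
        for c,st in blobs(mask(d,lo,hi)): print(n,nm,c,st,plane(d,c,130)[0].round(0),plane(d,c,0)[0].round(0))
bx=(430,150,510,250)
m=mask(t,(8,40,130),(30,200,255),bx)
cs=max(cv2.findContours(m,0,1)[0],key=cv2.contourArea)
r=cv2.minAreaRect(cs); b=cv2.boxPoints(r); P=plane(t,b,42)
print("block",r,P.round(0),P.mean(0),[np.linalg.norm(P[i]-P[i-1]).round() for i in range(4)])
print("corners of top image on z=0",plane(t,[[319,187],[398,187],[505,155],[480,350]],0).round(0))
# crop pics
cr=lambda d,x0,y0,x1,y1,k:cv2.resize(d["pixels"][y0:y1,x0:x1,::-1],None,fx=k,fy=k,interpolation=cv2.INTER_CUBIC)
a=cr(t,290,130,540,260,3);cv2.imwrite("pics/topc.png",a)
E
```

```text
top blue [318.  182.4] [309 173  19  20 296] [474. 222. 130.] [506. 225.   0.]
top blue [317.7 241.5] [312 236  13  12 119] [314. 214. 130.] [328. 216.   0.]
top red [401.7 181.2] [393 171  19  20 280] [489.  -5. 130.] [523. -28.   0.]
scene blue [337.7 177. ] [329 169  18  18 280] [469. 213. 130.] [525. 289.   0.]
scene blue [297.2 223.4] [291 217  12  14 114] [293. 153. 130.] [328. 221.   0.]
scene red [393.5 231.1] [384 219  20  23 331] [486. -13. 130.] [544.  36.   0.]
block ((469.5, 194.5), (89.0, 79.0), 90.0) [[ 612. -103.   42.]
 [ 625. -337.   42.]
 [ 359. -328.   42.]
 [ 347. -103.   42.]] [ 485.83279975 -217.73844086   42.        ] [np.float64(265.0), np.float64(235.0), np.float64(266.0), np.float64(225.0)]
corners of top image on z=0 [[ 492.  221.    0.]
 [ 505.  -17.    0.]
 [ 623. -342.    0.]
 [  48. -254.    0.]]
```

View pics/topc.png

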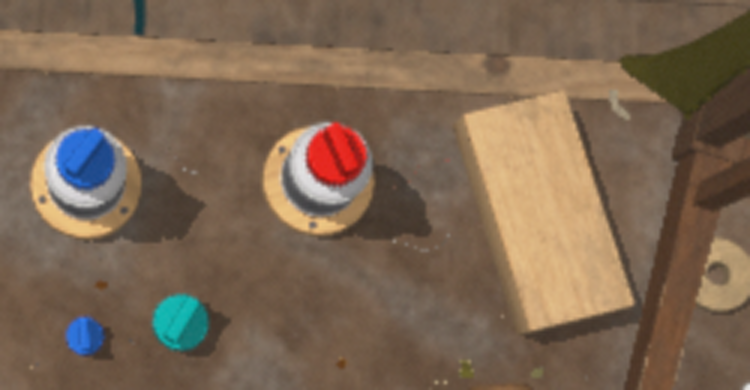

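```bash
python3 - <<'E'
from h import *
t=cam("top"); s=cam("scene"); w=cam("wrist")
g=lambda d,b,k:cv2.resize(d["pixels"][b[1]:b[3],b[0]:b[2],::-1],None,fx=k,fy=k,interpolation=cv2.INTER_CUBIC)
a=g(t,(440,80,640,400),1.8)[:560]; b=g(s,(400,180,640,400),1.8)
o=np.zeros((580,800,3),np.uint8); a=a[:580,:360]; o[:a.shape[0],:a.shape[1]]=a
b=b[:396,:432];o[:b.shape[0],365:365+b.shape[1]]=b
c=cv2.resize(w["pixels"][:,:,::-1],(280,175)); o[400:575,400:680]=c
cv2.imwrite("pics/frame.png",o)
def proj(d,P):
    q=np.linalg.inv(d["C"])@np.r_[P,1]; return (q[:2]/q[2]*d["f"]+[d["cx"],d["cy"]]).round(0)
for P in([142,-557,404],[142,-557,230],[0,0,0]): print(P,proj(t,P),proj(s,P))
P=plane(t,[[443.3,169],[478.3,161],[501.7,231],[466,240]],42);print(P.round(0),P.mean(0),[np.linalg.norm(P[i]-P[i-1]).round() for i in range(4)])
E
```

```text
[142, -557, 404] [712. 336.] [473. 538.]
[142, -557, 230] [646. 328.] [447. 532.]
[0, 0, 0] [389. 363.] [237. 349.]
[[ 556. -142.   42.]
 [ 586. -245.   42.]
 [ 381. -308.   42.]
 [ 350. -206.   42.]] [ 468.09880869 -225.1753658    42.        ] [np.float64(216.0), np.float64(108.0), np.float64(214.0), np.float64(107.0)]
```

View pics/frame.png

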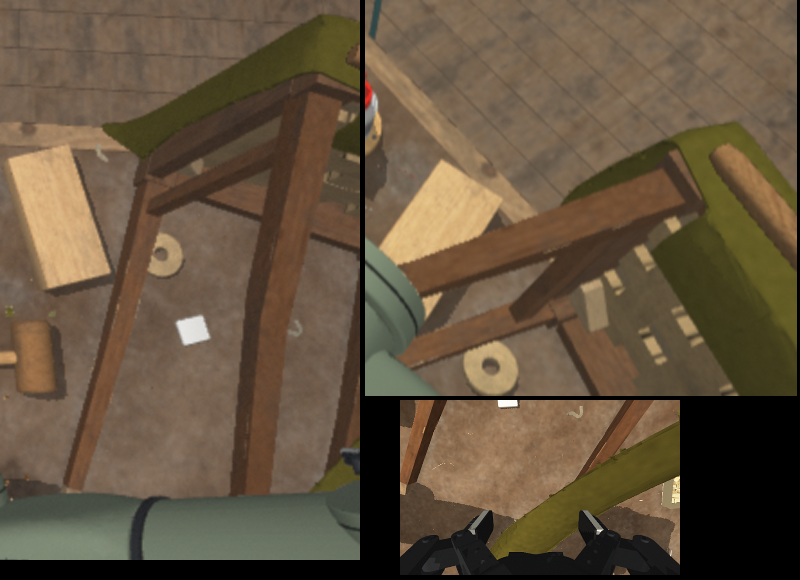

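The frame on the right is a wooden rack standing just past the block. It has a low rail from about (523,179) to (482,350) in the top view and a high rail from (618,127) to (578,352). The tool is beyond that high rail, so I need its height before moving.

```bash
python3 - <<'E'
from h import *
t=cam("top"); s=cam("scene")
T=lambda x,y:(x/1.8+440,y/1.8+80); S=lambda x,y:((x-365)/1.8+400,y/1.8+180)
for n,a,b in(("rail end a",T(318,75),S(668,143)),("rail end b",T(318,75),S(702,212)),("rail end c",T(290,95),S(668,155)),("post foot",T(150,178),S(515,312)),("cloth tip",T(105,127),S(565,200)),("stub top",T(148,158),S(515,312))):
    print(n,np.round(a),np.round(b),two(t,a,s,b))
# rail line: plane through scene eye & scene rail upper edge, intersect with top rays along rail
def line(d,p,q):
    o,v=ray(d,[p,q]); return o,np.cross(v[0],v[1])
for nm,sp,sq,pts in(("high far/upper edge",S(668,155),S(405,265),[(295,95),(270,250),(235,480)]),("high right edge",S(690,180),S(415,290),[(338,98),(300,270),(270,480)]),("low",S(405,360),S(555,312),[(150,178),(110,340),(70,480)])):
    o,n=line(s,sp,sq)
    for p in pts:
        o2,v=ray(t,T(*p)); k=np.dot(n,o-o2)/np.dot(n,v[0]); print(nm,(o2+k*v[0]).round(0))
E
```

```text
rail end a [617. 122.] [568. 259.] (array([ 537.2179898 , -356.67152018,  479.4631081 ]), np.float64(2.941910825431707))
rail end b [617. 122.] [587. 298.] (array([ 575.81664564, -420.85642708,  384.98481857]), np.float64(8.876171006701574))
rail end c [601. 133.] [568. 266.] (array([ 540.90711125, -358.69907998,  440.65431361]), np.float64(21.482548922469757))
post foot [523. 179.] [483. 353.] (array([ 518.82907315, -374.09782466,   24.79519743]), np.float64(48.45145899435716))
cloth tip [498. 151.] [511. 291.] (array([ 621.17970171, -295.83154329,   84.13898079]), np.float64(29.57902608017938))
stub top [522. 168.] [483. 353.] (array([ 541.72852718, -374.99836458,    9.25109855]), np.float64(78.90277395982844))
high far/upper edge [ 530. -357.  441.]
high far/upper edge [ 352. -316.  442.]
high far/upper edge [ 112. -261.  445.]
high right edge [ 520. -389.  463.]
high right edge [ 330. -339.  453.]
high right edge [ 116. -287.  462.]
low [ 553. -400.   -9.]
low [ 275. -312.   21.]
low [  60. -241.   29.]
```

jog_arm(plan=[0,0,-0.03,0,0,0,-0.05,0,0,0,-0.05,0,0,0,-0.05,0,0,0,-0.05,0,0,0,-0.05,0,0,0,-0.03,0,0,0,0,0,0,0,0,0], fingers=-1)

```text
time: 1.4
tool_pos: [142.5, -558.2, 705.1]
eef_rot: [0.79, -0.614, -0.0, -0.0]
contact_force: [0.5, -0.6, -0.3]
finger_gap: 85.5
```

```bash
python3 - <<'E'
from h import *
s=arm.read_state(); print(s["tool_pos"],s["qpos"],pose(s)[:3,:3].round(3),s["contact_force"])
t=cam("top"); sc=cam("scene")
def fit(lo,hi,boxt,boxs):
    a=blobs(mask(t,lo,hi,boxt))[0][0];b=blobs(mask(sc,lo,hi,boxs))[0][0]
    return two(t,a,sc,b)
print(fit((105,130,60),(125,255,255),(300,160,340,210),(315,160,360,200)))
print(fit((0,180,120),(6,255,255),(385,160,420,210),(375,210,415,260)))
E
```

```text
[ 142.4676237  -558.21639597  705.10773475] [ 1.26598264e+00  6.25963540e-01 -2.02688178e-03  5.71838969e-01
  1.25207949e-03  1.94401542e+00 -5.62899021e-02] [[ 0.247 -0.969 -0.   ]
 [-0.969 -0.247  0.   ]
 [-0.    -0.    -1.   ]] [ 0.5290626  -0.62843542 -0.31697429]
(array([476.88470148, 222.63791941, 114.0149057 ]), np.float64(2.0430616726038013))
(array([492.76777402,  -7.20362953, 115.46417243]), np.float64(0.7384661952567592))
```

jog_arm(plan=[-0.02,-0.04,-0.01,-4.3,-0.02,-0.04,-0.01,-4.3,-0.02,-0.04,-0.01,-4.3,-0.02,-0.04,-0.01,-4.3,-0.002,-0.045,0,-5.2,-0.002,-0.045,0,-5.2,-0.002,-0.045,0,-5.2,-0.002,-0.045,0,-5.2,-0.002,-0.045,0,-5.2,-0.002,-0.045,0,-5.2,-0.002,-0.045,0,-5.2,-0.002,-0.045,0,-5.2])

```text
time: 2.7
tool_pos: [479.8, -146.4, 744.7]
eef_rot: [0.989, -0.145, -0.001, 0.0]
contact_force: [1.1, -0.8, 0.7]
finger_gap: 85.6
```

jog_arm(plan=[-0.0132,-0.044,0,0,-0.0132,-0.044,0,0,-0.0132,-0.044,0,0,-0.0132,-0.044,0,0,-0.0132,-0.044,0.015,0,-0.0132,-0.044,0.015,0,-0.0132,-0.044,0.015,0,-0.0132,-0.044,0.015,0,0,0,0.05,-8,0,0,0.05,-8,0,0,0.05,-8,0,0,0.05,-8])

```text
time: 3.9
tool_pos: [479.4, 219.0, 485.4]
eef_rot: [0.991, 0.132, -0.0, -0.0]
contact_force: [1.9, 0.8, -1.0]
finger_gap: 85.2
```

jog_arm(plan=[0,0,0.03,-8,0,0,0.03,-8,0,0,0,-8,0,0,0,-8,0,0,0,-1.7,0,0,0,0,0,0,0,0])

```text
time: 4.6
tool_pos: [480.3, 219.3, 427.5]
eef_rot: [0.912, 0.409, -0.0, 0.0]
contact_force: [-0.0, 0.0, 0.5]
finger_gap: 85.5
```

```bash
python3 - <<'E'
from h import *
s=arm.read_state(); print(s["tool_pos"],s["qpos"].round(2),pose(s)[:3,0].round(3))
w=cam("wrist"); cv2.imwrite("pics/w1.png",w["pixels"][:,:,::-1])
for c,st in blobs(mask(w,(100,120,40),(125,255,255)),100): print(c,st,plane(w,c,130)[0])
E
```

```text
[480.32954497 219.34848224 427.46355473] [-0.17  0.66 -0.59  1.61  0.42  1.   -0.05] [ 0.665  0.747 -0.   ]
[214.   66.9] [ 196   49   37   37 1023] [358.46605009 231.4970489  130.        ]
[310.8 184.6] [ 280  152   62   68 3031] [475.78967109 225.51821774 130.        ]
```

View pics/w1.png

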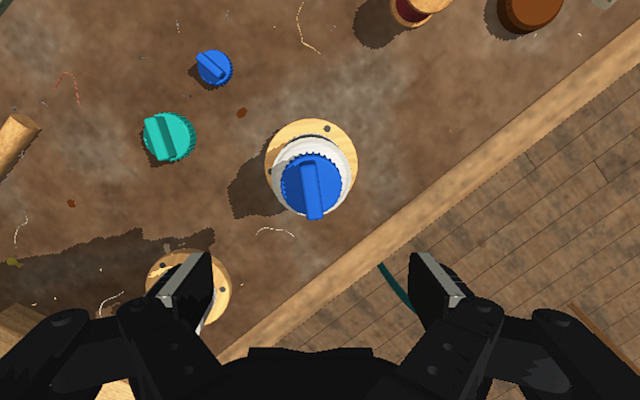

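Wrist view: the large blue cap on the grey can is at (311,185), with its bar from (308,162) to (315,218). The smaller blue cap at (214,67) and the turquoise one at (168,137) are look-alikes to leave. The cap meant is the large one, which is still on its can. Next I measure the top of its bar.

```bash
python3 - <<'E'
from h import *
w=cam("wrist"); C=w["C"]
H=hsv(w); print(H[165:216:6,311-2], H[185,285:340:5])
v=H[:,:,2]; m=mask(w,(100,120,40),(125,255,255),(270,140,350,230))
th,_=cv2.threshold(v[m>0].reshape(-1,1),0,255,cv2.THRESH_OTSU); print("otsu",th)
crop=cv2.resize(w["pixels"][140:230,265:355,::-1],None,fx=6,fy=6,interpolation=cv2.INTER_CUBIC)
cv2.imwrite("pics/w1c.png",crop)
E
```

```text
[[109 211 198]
 [108 204 222]
 [108 205 221]
 [108 207 221]
 [108 207 220]
 [108 208 218]
 [108 208 219]
 [108 206 220]
 [108 207 219]] [[109 210 131]
 [109 208 135]
 [109 210 135]
 [109 208 125]
 [108 207 220]
 [108 206 220]
 [108 206 224]
 [108 207 226]
 [108 208 221]
 [108 205 221]
 [108 207 222]]
otsu 174.0
```

View pics/w1c.png

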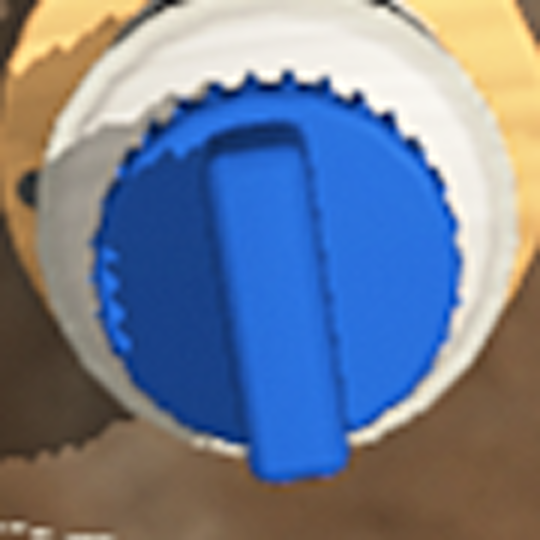

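```bash
python3 - <<'E'
from h import *
w=cam("wrist"); T=pose(arm.read_state())
b=np.array([(213,150),(303,148),(347,468),(256,476)])/6+[265,140]-.4
P=plane(w,b,147); print(P.round(1),P.mean(0),[np.linalg.norm(P[i]-P[i-1]).round(1) for i in range(4)])
# skirt ellipse: cap round-part top disc at z=121
e=cv2.fitEllipse((np.array([(98,250),(185,95),(330,90),(440,180),(455,280),(375,425),(235,440),(140,370)])/6+[265,140]-.4).astype(np.float32))
print("disc",e,plane(w,e[0],115)[0])
L=(np.linalg.inv(T)@np.c_[P,np.ones(4)].T).T; print("tool",L.round(1),L.mean(0)); d=(L[2]+L[3]-L[0]-L[1])/2
print("bar angle from tool y (deg, + about tool z)",np.degrees(np.arctan2(-d[0],d[1])))
# block from wrist? red can
print(T[:3,:2])
E
```

```text
[[455.7 232.4 147. ]
 [463.2 241.2 147. ]
 [499.5 217.1 147. ]
 [492.2 207.2 147. ]] [477.66513704 224.47391194 147.        ] [np.float64(44.4), np.float64(11.5), np.float64(43.6), np.float64(12.3)]
disc ((310.9821472167969, 183.1742706298828), (58.9310188293457, 63.146244049072266), 149.15997314453125) [477.57439848 224.3837722  115.        ]
tool [[ -6.7 -27.1 280.5   1. ]
 [  4.8 -27.3 280.5   1. ]
 [ 10.8  15.9 280.5   1. ]
 [ -1.4  17.  280.5   1. ]] [  1.8899479   -5.39935559 280.54118052   1.        ]
bar angle from tool y (deg, + about tool z) -7.4433633810137225
[[ 6.63701832e-01  7.47997215e-01]
 [ 7.47997238e-01 -6.63701838e-01]
 [ 1.05133892e-04  1.90423065e-04]]
```

jog_arm(plan=[0.0019,-0.0054,0,-7.4,0,0,0.03,0,0,0,0.04,0,0,0,0.03,0,0,0,0.016,0,0,0,0,0,0,0,0,0])

```text
time: 5.45
tool_pos: [477.8, 224.6, 312.1]
eef_rot: [0.883, 0.469, 0.0, -0.0]
contact_force: [-0.1, -0.4, 0.8]
finger_gap: 85.4
```

```bash
python3 - <<'E'
from h import *
s=arm.read_state(); T=pose(s); print(s["tool_pos"],s["contact_force"],T[:3,:2].T.round(3))
w=cam("wrist"); cv2.imwrite("pics/w2.png",w["pixels"][:,:,::-1])
E
```

```text
[477.77673066 224.63571123 312.11514175] [-0.05265142 -0.43919518  0.75286856] [[ 0.561  0.828  0.   ]
 [ 0.828 -0.561  0.   ]]
```

View pics/w2.png

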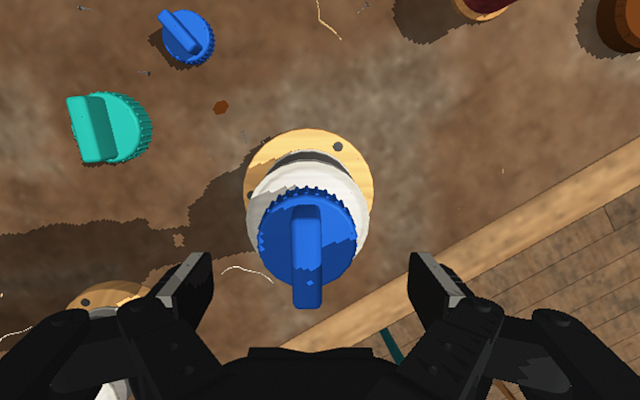

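The bar at (308,255) is vertical in the picture and centred between the jaws, so I lower and grip.

jog_arm(plan=[0,0,0.01,0,0,0,0.004,0,0,0,0,0,0,0,0,0])

```text
time: 5.9
tool_pos: [477.7, 224.5, 297.6]
eef_rot: [0.883, 0.469, 0.0, -0.0]
contact_force: [-0.4, 0.7, -0.6]
finger_gap: 85.4
```

jog_arm(plan=[0,0,0,0,0,0,0,0,0,0,0,0,0,0,0,0,0,0,0,0,0,0,0,0,0,0,0,0,0,0,0,0], fingers=1, newtons=50)

```text
time: 6.7
tool_pos: [477.7, 224.3, 297.6]
eef_rot: [0.883, 0.469, -0.0, 0.0]
contact_force: [-1.4, -1.5, 7.0]
finger_gap: 13.0
```

jog_arm(plan=[0,0,0,-4,0,0,0,-7,0,0,0,-7,0,0,0,-8,0,0,0,-8,0,0,0,-8,0,0,0,-8,0,0,0,-8,0,0,0,-8,0,0,0,-8,0,0,0,-2,0,0,0,0])

```text
time: 7.9
tool_pos: [477.5, 224.6, 297.6]
eef_rot: [0.407, 0.913, 0.0, -0.0]
contact_force: [-5.1, 0.3, 5.4]
finger_gap: 13.2
```

```bash
python3 - <<'E'
from h import *
s=arm.read_state(); T=pose(s); print(s["tool_pos"],s["contact_force"],s["wrist_torque"],T[:3,:2].T.round(3),np.degrees(np.arctan2(T[1,0],T[0,0])),s["qpos"].round(2))
w=cam("wrist"); cv2.imwrite("pics/w3.png",w["pixels"][:,:,::-1])
E
```

```text
[477.51027064 224.57799681 297.55760044] [-5.12432245  0.29198617  5.38897576] [2.42451472e-02 1.07235892e+00 1.49480066e-04] [[-0.669  0.743  0.001]
 [ 0.743  0.669 -0.   ]] 131.9712566397627 [-0.07  0.92 -0.87  1.77  0.89  0.9   0.96]
```

View pics/w3.png

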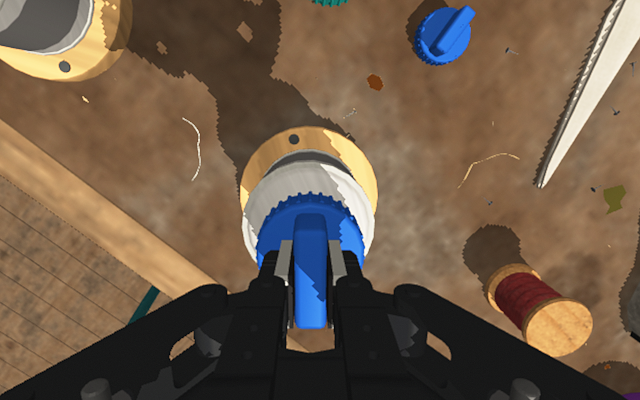

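The bar at (310,270) stays aligned between the pads after 76°, so the cap turned with the grip. I lift gently and watch the force.

jog_arm(plan=[0,0,-0.005,0,0,0,-0.01,0,0,0,-0.01,0,0,0,0,0])

```text
time: 8.35
tool_pos: [477.9, 224.6, 324.1]
eef_rot: [0.408, 0.913, 0.001, 0.001]
contact_force: [-0.5, 0.9, -2.5]
finger_gap: 13.2
```

jog_arm(plan=[0,0,-0.015,0,0,0,-0.015,2,0,0,-0.015,7.5,0,0,-0.015,7.5,0,0,-0.015,7.5,0,0,-0.015,7.5,0,0,-0.015,7.5,0,0,-0.015,7.5,0,0,-0.015,7.5,0,0,-0.015,7.5,0,0,0,7.5,0,0,0,5])

```text
time: 9.55
tool_pos: [477.4, 224.6, 473.7]
eef_rot: [0.878, 0.478, 0.001, -0.0]
contact_force: [-0.0, 0.9, -1.3]
finger_gap: 13.1
```

```bash
python3 - <<'E'
from h import *
s=arm.read_state(); T=pose(s); print(s["tool_pos"],s["contact_force"],s["finger_gap"],s["qpos"].round(2))
print("tool shift to (515,-190):",T[:3,:3].T@(np.array([515,-190,s["tool_pos"][2]])-s["tool_pos"]))
E
```

```text
[477.35735235 224.55615085 473.68568467] [-0.04135099  0.85789969 -1.34003916] 13.082432826982552 [-0.15  0.61 -0.66  1.53  0.4   1.14  0.11]
tool shift to (515,-190): [-327.76146657  256.60481127   -0.40371522]
```

jog_arm(plan=[-0.0175,0.0136,0,0,-0.031,0.0243,0,0,-0.031,0.0243,0,0,-0.031,0.0243,0,0,-0.031,0.0243,0,0,-0.031,0.0243,0,0,-0.031,0.0243,0,0,-0.031,0.0243,0,0,-0.031,0.0243,0,0,-0.031,0.0243,0,0,-0.0313,0.0243,0,0,0,0,0,0])

```text
time: 10.75
tool_pos: [516.8, -194.7, 472.4]
eef_rot: [0.879, 0.478, -0.0, 0.0]
contact_force: [0.0, 0.9, -0.9]
finger_gap: 13.1
```

```bash
python3 - <<'E'
from h import *
s=arm.read_state(); T=pose(s); print(s["tool_pos"],s["contact_force"],s["finger_gap"],s["qpos"].round(2))
w=cam("wrist"); t=cam("top")
o=np.vstack([cv2.resize(w["pixels"],(560,350)),cv2.resize(t["pixels"][60:280,330:640],(352,250)).repeat(1,0) if 0 else cv2.copyMakeBorder(cv2.resize(t["pixels"][60:280,330:640],(352,250)),0,0,0,208,0)])
cv2.imwrite("pics/w4.png",o[:,:,::-1])
E
```

```text
[ 516.79456349 -194.73299632  472.43403229] [ 0.01067864  0.90586183 -0.92067574] 13.12831058328027 [ 0.65  0.66 -0.69  1.44  0.44  1.19  0.9 ]
```

View pics/w4.png

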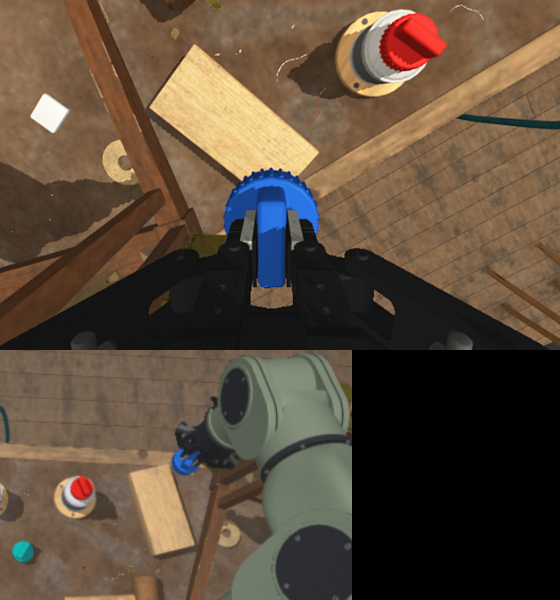

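```bash
python3 - <<'E'
from h import *
s=arm.read_state(); T=pose(s); w=cam("wrist"); t=cam("top")
k=640/560
b=np.array([(195,45),(148,105),(318,152)])*k
P=plane(w,b,42); print(P.round(1),np.linalg.norm(P[0]-P[1]),np.linalg.norm(P[0]-P[2]))
# refine with edge lines from mask
m=mask(w,(10,50,120),(28,190,255),(150,40,380,200)); 
c=max(cv2.findContours(m,0,1)[0],key=cv2.contourArea)
ap=cv2.approxPolyDP(c,6,True)[:,0]; print([(p.tolist(),plane(w,p,42)[0].round(0).tolist()) for p in ap])
u=(P[2]-P[0]);u/=np.linalg.norm(u);n=np.array([-u[1],u[0],0])
# n toward the can (+y); P0,P2 on near edge
q=P[2]-42*u-36*n; print("u,n",u,n,"target",q, "centre est",P[2]-110*u-52.5*n)
def proj(d,p):
    a=np.linalg.inv(d["C"])@np.r_[p,1]; return a[:2]/a[2]*d["f"]+[d["cx"],d["cy"]]
for z in(560,600,640): print("wrist centre px top",z,proj(t,[517,-195,z]), "crop",(proj(t,[517,-195,z])-[330,60])*1.136)
print("to target tool",T[:3,:3].T@(np.r_[q[:2],s["tool_pos"][2]]-s["tool_pos"]))
for z in(0,40,100,200): print("olive",plane(w,np.array([200,240])*k,z).round(0))
E
```

```text
[[ 354.6 -200.9   42. ]
 [ 380.4 -299.6   42. ]
 [ 561.1 -137.9   42. ]] 101.98471353985614 215.8953455251407
[([167, 122], [381.0, -303.0, 42.0]), ([260, 199], [518.0, -265.0, 42.0]), ([309, 190], [542.0, -206.0, 42.0]), ([353, 199], [582.0, -165.0, 42.0]), ([374, 185], [581.0, -134.0, 42.0]), ([373, 175], [569.0, -129.0, 42.0]), ([379, 182], [581.0, -127.0, 42.0]), ([379, 141], [537.0, -102.0, 42.0]), ([369, 144], [533.0, -114.0, 42.0]), ([364, 128], [513.0, -109.0, 42.0]), ([379, 131], [526.0, -96.0, 42.0]), ([379, 118], [513.0, -89.0, 42.0]), ([338, 131], [500.0, -137.0, 42.0]), ([345, 114], [487.0, -120.0, 42.0]), ([359, 113], [495.0, -106.0, 42.0]), ([319, 94], [452.0, -134.0, 42.0]), ([321, 86], [445.0, -127.0, 42.0]), ([312, 91], [444.0, -139.0, 42.0]), ([313, 66], [422.0, -124.0, 42.0]), ([300, 67], [415.0, -137.0, 42.0]), ([288, 53], [396.0, -140.0, 42.0]), ([292, 42], [388.0, -130.0, 42.0]), ([304, 49], [402.0, -123.0, 42.0]), ([311, 41], [399.0, -112.0, 42.0]), ([338, 41], [415.0, -86.0, 42.0]), ([350, 63], [442.0, -87.0, 42.0]), ([370, 50], [443.0, -61.0, 42.0]), ([361, 
[... 408 characters left out ...]
 -202.0, 42.0]), ([216, 44], [344.0, -203.0, 42.0]), ([220, 51], [352.0, -203.0, 42.0])]
u,n [0.95645136 0.29189176 0.        ] [-0.29189176  0.95645136  0.        ] target [ 531.41030107 -184.60301014   42.        ] centre est [ 471.18782264 -220.23309704   42.        ]
wrist centre px top 560 [554.94081591 111.20736619] crop [255.53276687  58.17156799]
wrist centre px top 600 [567.64377752 101.47632603] crop [269.96333126  47.11710637]
wrist centre px top 640 [581.81321647  90.62189824] crop [286.05981391  34.7864764 ]
to target tool [1.24871966e+01 9.01940241e+00 1.02911481e-02]
olive [[ 595. -383.    0.]]
olive [[ 583. -362.   40.]]
olive [[ 564. -331.  100.]]
olive [[ 534. -279.  200.]]
```

Wrist view: the block's corners are at (223,51), (169,120) and (363,174), and both views agree on the block to within about 5 mm. The rack's post is left of the gripper with roughly 70 mm to spare. The target is (527.5,-189), near the block's far end and away from the rack.

jog_arm(plan=[0.0053,0.0055,0,0,0.0053,0.0055,0,0,0,0,0.03,0,0,0,0.04,0,0,0,0.03,0,0,0,0,0])

```text
time: 11.55
tool_pos: [532.4, -186.4, 369.6]
eef_rot: [0.877, 0.481, -0.002, -0.002]
contact_force: [1.0, 0.4, 0.0]
finger_gap: 13.3
```

```bash
python3 - <<'E'
from h import *
s=arm.read_state(); T=pose(s); print(s["tool_pos"],s["contact_force"],s["finger_gap"],s["qpos"].round(2))
print(T[:3,:3].T@(np.r_[527.5,-189,242]-s["tool_pos"]), T[:3,2])
w=cam("wrist"); s2=cam("scene")
o=np.vstack([cv2.resize(w["pixels"],(560,350)),cv2.resize(s2["pixels"][180:400,330:640],(560,250)) if 0 else cv2.copyMakeBorder(cv2.resize(s2["pixels"][180:400,330:640],(352,250)),0,0,0,208,0)])
cv2.imwrite("pics/w5.png",o[:,:,::-1])
E
```

```text
[ 532.36132077 -186.44601033  369.59887599] [0.96057715 0.41946086 0.03856181] 13.31345084555326 [ 0.59  0.79 -0.63  1.56  0.53  0.97  0.8 ]
[ -4.60898132  -2.11381403 127.61629025] [-0.00470741  0.00152972 -0.99998775]
```

View pics/w5.png

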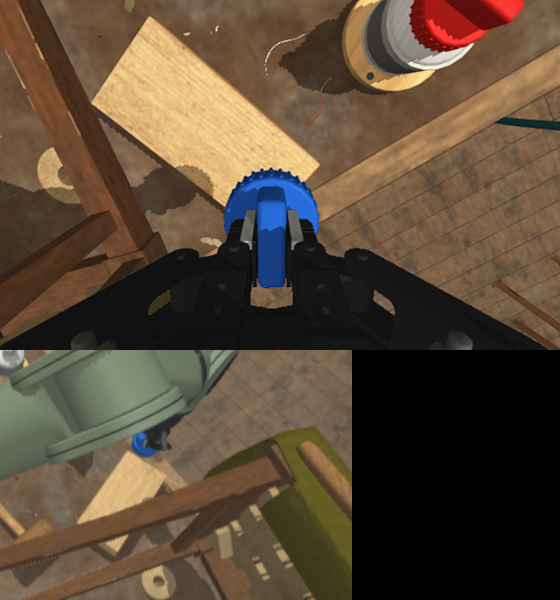

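The block's end corner is at (362,190), the cap is over that end, and the arm is clear of the rack. Continuing down.

jog_arm(plan=[-0.0046,-0.0021,0.01,0,0,0,0.03,0,0,0,0.035,0,0,0,0.025,0,0,0,0.01,0,0,0,0,0,0,0,0,0])

```text
time: 12.35
tool_pos: [528.4, -189.8, 263.8]
eef_rot: [0.877, 0.48, 0.001, 0.001]
contact_force: [-0.1, 0.9, -0.8]
finger_gap: 13.1
```

```bash
python3 - <<'E'
from h import *
s=arm.read_state(); T=pose(s); print(s["tool_pos"],s["contact_force"],s["finger_gap"],s["qpos"].round(2), T[:3,2])
w=cam("wrist"); cv2.imwrite("pics/w6.png",w["pixels"][:,:,::-1])
o=T[:3,3]; print(T[:3,:3].T@(np.r_[527.5,-189,242]-o))
E
```

```text
[ 528.35815382 -189.79220028  263.78236168] [-0.10383773  0.86145042 -0.84401683] 13.05646214185527 [ 0.56  0.93 -0.54  1.67  0.66  0.73  0.69] [ 1.69817083e-03 -4.36866285e-04 -9.99998463e-01]
[ 0.19289765 -1.18609394 21.78052481]
```

View pics/w6.png

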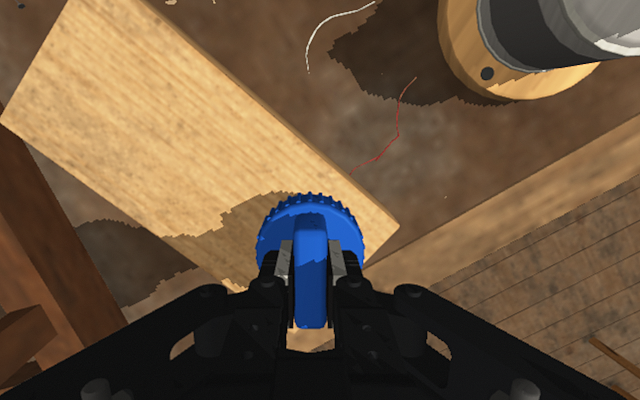

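```bash
python3 - <<'E'
from h import *
w=cam("wrist"); P=plane(w,[[400,227],[162,0],[5,122],[65,0]],42); print(P.round(1))
u=P[0]-P[1];u/=np.linalg.norm(u);n=np.array([-u[1],u[0],0]);c=np.r_[528.4,-189.8,42]
print("u",u,"dist near edge",(P[0]-c)@n,"dist end",(P[0]-c)@u,"width",(P[0]-P[2])@n)
E
```

```text
[[ 561.5 -143.6   42. ]
 [ 385.  -187.8   42. ]
 [ 384.6 -302.2   42. ]
 [ 358.  -230.    42. ]]
u [0.97006685 0.24283801 0.        ] dist near edge 36.75367258991801 dist end 43.34858167139317 width 110.84320044234623
```

The cap will clear the long edge by 10 mm and the end by 16 mm. I lower the last 20 mm gently.

jog_arm(plan=[0,0,0.008,0,0,0,0.006,0,0,0,0.003,0,0,0,0.001,0,0,0,0.001,0,0,0,0,0])

```text
time: 13.05
tool_pos: [528.0, -189.7, 243.5]
eef_rot: [0.877, 0.48, 0.0, -0.0]
contact_force: [0.6, -0.4, -1.5]
finger_gap: 13.1
```

jog_arm(plan=[0,0,0.001,0,0,0,0.0005,0,0,0,0,0])

```text
time: 13.35
tool_pos: [528.0, -189.7, 242.0]
eef_rot: [0.877, 0.48, 0.0, -0.0]
contact_force: [-0.5, 0.5, 0.0]
finger_gap: 13.0
```

jog_arm(plan=[0,0,0.0005,0,0,0,0.0005,0,0,0,0,0])

```text
time: 13.65
tool_pos: [528.0, -189.8, 241.6]
eef_rot: [0.877, 0.48, 0.0, 0.0]
contact_force: [-2.8, -0.3, 12.2]
finger_gap: 13.0
```

Contact at the expected height (12 N). Releasing.

jog_arm(plan=[0,0,0,0,0,0,0,0,0,0,0,0,0,0,0,0,0,0,0,0,0,0,0,0], fingers=-0.2)

```text
time: 14.25
tool_pos: [528.0, -189.7, 240.9]
eef_rot: [0.877, 0.48, -0.0, -0.0]
contact_force: [0.1, -0.9, 0.7]
finger_gap: 51.3
```

jog_arm(plan=[0,0,-0.01,0,0,0,-0.03,0,0,0,-0.04,0,0,0,-0.04,0,0,0,-0.04,0,0,0,-0.03,0,0,0,0,0])

```text
time: 14.95
tool_pos: [528.1, -189.3, 435.3]
eef_rot: [0.877, 0.48, 0.002, 0.002]
contact_force: [-0.1, 0.4, -1.0]
finger_gap: 51.3
```

```bash
python3 - <<'E'
from h import *
s=arm.read_state(); print(s["tool_pos"],s["contact_force"],s["finger_gap"],s["time"])
w=cam("wrist"); t=cam("top"); cv2.imwrite("pics/w7.png",w["pixels"][:,:,::-1])
m=mask(w,(100,120,40),(125,255,255)); 
for c,st in blobs(m,100): print(c,st,plane(w,c,70)[0].round(1))
for n,b in(("top",t),):
    for c,st in blobs(mask(b,(105,130,60),(125,255,255))): print(n,c,st)
E
```

```text
[ 528.06600541 -189.31862853  435.31354015] [-0.13631273  0.39352635 -0.97935342] 51.255621168625176 14.95
[308.8 174.2] [ 284  148   50   55 1996] [ 527.3 -188.3   70. ]
top [461.7 177.4] [452 169  20  18 280]
top [317.7 241.5] [312 236  13  12 119]
```

View pics/w7.png

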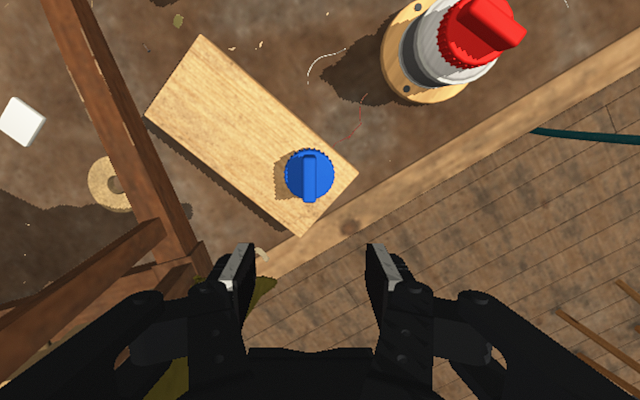

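The cap at (309,175) stands upright on the block, wholly inside its edges, with the fingers well clear and the red can untouched. Handing in.

```bash
python3 -c "
from plant import arm
print(arm.close_job())"
```

```text
the job is handed in; nothing more can be done
None
```

The blue cap is off its can and standing upright on the pine block, and I've handed the job in at about 15 s of the 45 s allowed. I turned it about 76° anticlockwise in one grasp and lifted it free without resistance. I lowered it until it touched the block at about 12 N, then released it and backed away upward.

- **Placement:** the last wrist picture shows the cap near (527, -188), upright and wholly on the block. Just before setting it down I measured about 10 mm to the long edge and 16 mm to the end. The two camera estimates of the block differed by up to about 5 mm, less than that clearance.
- **Other things:** the last picture shows the red can as it was, and the top camera finds the small blue cap unmoved. I made no moves near the turquoise cap or the purple can, and did not check them at the end.
- **Forces:** the 12 N touchdown was the largest wrist force read after any move, and nothing suggested contact with the wooden rack beside the block.

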